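# Put the enable key into the sealer's key switch and turn it just past the click

## Task

Pick up the loose L-handled key, push its blade fully home into the slot of the key switch box, and turn it clockwise (as seen from the robot) until you feel the stiff click give way; stop just past it, with the white pin on the box standing half up, and leave the key in the switch. Turned too far, the pin drops again and the switch is off. Leave the other things where they are.

Things in the scene. Friction and masses are not known exactly. Their poses are not given: they have to be found in the camera images.
- key_center (a point): centre of the grey grip neck of the loose L-handled key (150 g), which starts lying flat on the bench. Axes: x along the key to the blade tip, y across it, z up as it lies. The neck, the place to grip, is 38 mm long (x -19 to +19), 24 mm wide and 20 mm thick, so this point lies 10 mm up. The handle arm points to -y, the right of the blade direction.
- key_arm (a point): a point in the key's handle arm, 31 mm behind key_center and 50 mm to its -y side, same axes. The grey arm is a bar 24 mm deep in x and 20 mm thick in z at the back end of the neck; in y it runs from 62 mm on the -y side to 12 mm on the +y side of the key's centre line.
- key_tip (a point): middle of the end of the key's flat steel blade, 53 mm ahead of key_center on its x axis, same axes. The blade is 34 mm long (all that stands out of the neck), 28 mm wide in y, 7 mm thick in z, on the key's centre line; its last 4 mm is only 24 x 4 mm.
- switch: grey metal key switch box fixed on the bench, 70 mm deep (x), 112 mm wide (y), 146 mm high; origin at the centre of its underside; its front faces -x of this frame, roughly towards the robot. It may stand in either of two gaps between the blue expressors, turned up to 0.15 rad.
- slot (a point): centre of the mouth of the key slot, in the front of the round steel barrel (50 mm across) that stands 20 mm out of the box front, 100 mm above the bench; axes as the box: the key goes in along +x. The slot is level at the start: 30.2 mm wide (y), 9 mm high (z), 32 mm deep with a flat bottom. With the key home its neck stands 2 mm off the barrel and it droops up to 5 degrees and has 0.1 rad of rolling play when released.
- barrel (a joint): angle of the barrel (rad) about the level x axis through the slot: 0 = off, as it starts, slot level; grows clockwise seen from the robot (the key's arm, to the right, goes down); stop at 2.2. Light friction, 0.05 N m. A hidden spring click resists with 0.2 to 0.3 N m more (4 to 6 N near the arm's end) over the 0.45 rad before its crest, then gives way. See pin for where on is.
- pin (a joint): height (m) of the white status pin, 13 mm across, on top of the box: 0 when off, about 0.008 at the crest of the click, 0.005 when on. The crest cannot be seen and lies anywhere from 0.4 to 0.9 rad of the barrel, new each time; on is 0.15 to 0.45 rad past it, and the barrel stays there by itself. Let go before the crest and it springs back; beyond on the pin drops to 0: off.
- clamp_a: blue ring-handled clamp lying on the bench, 80x140x7 mm, a bystander; origin under its middle
- pen_a: black marker lying on the bench, 132 mm long, a bystander; origin under its middle
- pen_b: white and blue marker lying on the bench between two expressors, 132 mm long, a bystander; origin under its middle
- roll: white label roll, 68 mm across, 41 mm high, a bystander; origin under its middle
- clips: clear box of clips, 56x81x30 mm, a bystander; origin under its middle

How it is judged:
On the way, in this order (a step that is already met when the one before it is completed fails the run):
1. the key's blade is fully home in the slot (x of key_tip in the frame of slot above 0.026 m and y of key_tip in the frame of slot between -0.006 and 0.006 m and z of key_tip in the frame of slot between -0.006 and 0.006 m and angle between the x axis of key_tip and the x axis of slot, either way round below 0.17 rad), for 0.2 s.
2. the key is turned over the crest of the click (pin fully up) (value of joint pin above 0.0066 m and x of key_tip in the frame of slot above 0.022 m), for 0.02 s.
At the end, for the whole second after the job is handed in: the key stands in the switch with its blade at least 22 mm deep and in line within 0.2 rad, the barrel is at rest in the on position past the click with the status pin 3.5 to 6.6 mm up (value of joint pin between 0.0035 and 0.0066 m and value of joint barrel above 0.4 rad and velocity of joint barrel below 0.05 rad/s and x of key_tip in the frame of slot above 0.022 m and distance between key_tip and slot below 0.036 m and angle between the x axis of key_tip and the x axis of slot, either way round below 0.2 rad); the robot touches nothing.
It fails at once if a bystander is pushed more than 25 mm from its place (distance of any of clamp_a, pen_a, pen_b, roll, clips from where it was at the start of the episode above 0.025 m).
It also fails if it takes over 72 s, if anything falls off the work surface, if the arm or the gripper's body presses on something with over 40 N, if the wrist force passes 120 N, or if a joint passes its speed limit or range.

## Robot

A 7-joint arm with a two-finger parallel gripper is mounted at the origin on the work surface; the furniture and walls round the work are solid. World frame = base frame: x ahead of the robot, y to its left, z up, the work surface at z = 0. Lengths are in m, angles in rad, forces in N, time in s.
With the tool pointing down it reaches from about 0.4 to 0.9 m from the base axis. Payload 5.6 kg.
Tool frame: the origin (TCP) lies at the centre of the arm's flange, where the gripper is bolted on; the fingertips stand 190 mm ahead of it and the grasp point (between the pads) lies 171 mm ahead of it; x points along the fingers, z is the direction in which the jaws open and shut, and the axes are right-handed (so a half turn about x gives the same grasp; the last joint's range is limited). The gripper opens to 92 mm and grips with 3 to 60 N. Pads are 20 mm wide; open, the fingers measure 128 mm over their backs; the gripper's body (75 mm by 189 mm) begins 69 mm behind the grasp point.
Start: joints at [1.104, 0.468, -0.012, 1.603, 0.006, 1.071, -0.056], TCP at [0.267, -0.593, 0.405] pointing down, gripper open.
Joint ranges: [-2.53, 2.53], [-0.31, 2.02], [-1.57, 1.55], [0.28, 2.44], [-1.29, 4.43], [0.15, 1.84], [-2.92, 2.92]. Speed limits (rad/s): [2.57, 2.57, 3.14, 3.14, 3.14, 3.14, 3.14].

## Interface

Orientations are given as a 3x3 rotation matrix whose columns are the frame's x, y, z axes.
In Python, from bench import telemetry, capture, camera_model, job gives the robot as it stands.
- The arm moves only by the tool arm_command, never from a script. Its argument "moves" is a list of rows, each an object with "jaw": the gripper's target within -1 to 1 (fully open at 1, half-way at 0, shut at -1); "translation": the shift along the tool's x, y, z in cm, a list of three; "angular": the turn, a rotation vector about the tool's x, y, z in degrees, a list of three. A call has 1 to 8 rows; each row is the pose to reach, as a shift and turn from the pose commanded when the call began, along the tool's axes at that moment; what a row does not reach only later rows make up. A row lasts 1/12 s, in which the tool goes at most 41.7 mm and 7.16 degrees, less where a joint would pass 70% of its speed; a pose out of reach is approached as far as the arm can. A call with a gripper value outside its range is refused whole. The fingers move at their own pace and stop on an object; "force" is the grip in N (left out, the last holds). Time passes only in rows, so rows that repeat a pose let the fingers close. It gives the time, the measured TCP pose, the force and the opening at its end, in the units of the state.
- telemetry.state(): the state, without advancing time (a new reading comes with each control period).
- capture(name): name is "scene" or "top" or "wrist"; returns (picture, depth): 384x512x3 uint8, red, green, blue; 384x512 float32, m along the optical axis (not along the pixel's ray), 0 where there is no reading.
- camera_model(name): a dict with "intrinsics" (3x3 intrinsics, pixels), "T" (4x4, takes a point from camera to world coordinates); the wrist camera has in their place "hand_eye" (4x4, takes a point from camera to tool coordinates, whose origin is the TCP and whose axes are the tool frame's). Camera axes: x right, y down, z forward; pixel columns grow to the right and rows downward; lengths in m; the calibration is good to about 2 mm. A picture is of the moment at which its call begins: read the wrist's pose just before it. camera_model takes no time and is no camera call.
- job.hand_in(): hands the job in, once; it reports no verdict.
The state is a dict: "time_s": time; "q": joint angles; "joint_vel": joint speeds; "effort": joint torques, N m; "eef_pos": TCP position; "orientation": TCP orientation; "contact_force": force on the tool from outside, world axes, zero at the start; "ft_torque": the same for the moment, N m; "finger_gap": finger opening in m.
Only numpy, scipy, OpenCV 4.12 (cv2) and the standard library are available. Lean on these libraries where they do the work, as an engineer would, in place of code of your own. Each camera call takes 0.05 s, during which the arm holds its last target.

## Working session

There is one attempt and no reset: what is moved stays moved. The work goes in short steps, Python scripts to look and compute and a tool call to move; the robot and the scene stay as the last step left them, time stands still between calls to the robot, and variables do not carry over. Pictures are saved under pics/ and viewed, and the job is handed in when it is done.

Besides the shell and the picture viewer there is one more tool, called after "Emit:" in YAML: its name, and indented under it one key for each argument. arm_command: Moves the arm, as the interface text tells. Its arguments: {"type":"object","properties":{"moves":{"type":"array","items":{"type":"object","properties":{"jaw":{"type":"number"},"translation":{"type":"array","items":{"type":"number"}},"angular":{"type":"array","items":{"type":"number"}}}}},"force":{"type":"number"}},"required":["moves"]}

```bash
ls; mkdir -p pics; python3 - <<'E'
from bench import telemetry, capture, camera_model, job
import cv2,numpy as np
np.set_printoptions(precision=4,suppress=True)
for n in ["scene","top"]:
    p,d=capture(n); cv2.imwrite(f"pics/{n}0.png",p[:,:,::-1]); np.savez(f"{n}0.npz",p=p,d=d)
    m=camera_model(n);print(n,m["intrinsics"],m["T"])
s=telemetry.state()
for k in s: print(k,np.array(s[k]))
print(camera_model("wrist"))
E
```

```text
pics
scene [[478.2866   0.     247.7293]
 [  0.     478.2866 189.198 ]
 [  0.       0.       1.    ]] [[-0.872  -0.3723  0.3177  0.0723]
 [-0.4893  0.6775 -0.5491  0.7375]
 [-0.0108 -0.6343 -0.773   1.1952]
 [ 0.      0.      0.      1.    ]]
top [[429.3854   0.     257.0453]
 [  0.     429.3854 193.5483]
 [  0.       0.       1.    ]] [[ 0.289  -0.8967  0.3352  0.1501]
 [-0.9573 -0.2739  0.0926 -0.1706]
 [ 0.0087 -0.3477 -0.9376  1.1679]
 [ 0.      0.      0.      1.    ]]
time_s 0.1
q [ 1.104   0.4683 -0.0116  1.6035  0.006   1.0714 -0.0563]
joint_vel [ 0.0003 -0.0023 -0.0003 -0.004   0.0029 -0.0006 -0.0001]
effort [  0.0005 -52.1646  -0.0128 -24.4365  -0.0568   0.0141   0.0001]
eef_pos [ 0.2672 -0.5923  0.4038]
orientation [[-0.0008  0.9115  0.4112]
 [ 0.0014  0.4112 -0.9115]
 [-1.     -0.0001 -0.0016]]
contact_force [ 0.1462 -0.2385  0.2269]
ft_torque [ 0.0274  0.0245 -0.0109]
finger_gap 0.09214847906440819
{'intrinsics': array([[330.789 ,   0.    , 252.8617],
       [  0.    , 330.789 , 189.519 ],
       [  0.    ,   0.    ,   1.    ]]), 'hand_eye': array([[-0.0003, -0.2403,  0.9707,  0.0196],
       [-0.0008, -0.9707, -0.2403,  0.0678],
       [ 1.    , -0.0009,  0.0001, -0.0009],
       [ 0.    ,  0.    ,  0.    ,  1.    ]])}
```

View pics/scene0.png

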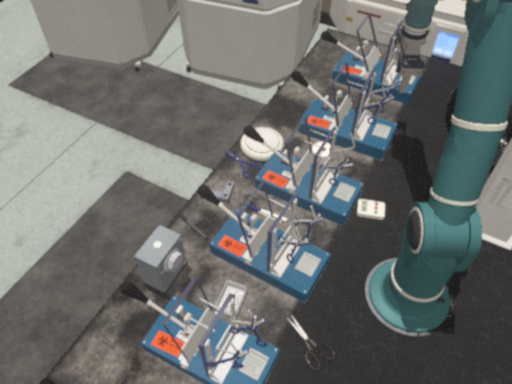

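View pics/top0.png

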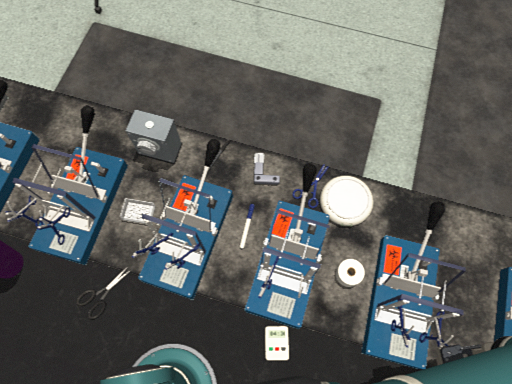

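The top view shows the switch box at about (152,135) with its barrel at (147,148). The L-shaped key is at about (264,170), with clips at (138,210), a pen at (247,225) and the roll at (350,272). I'll zoom in on the box and the key.

```bash
cat > h.py <<'E'
import numpy as np,cv2
from bench import telemetry, capture, camera_model, job
np.set_printoptions(precision=4,suppress=True)
def cloud(p,d,K,T):
    v,u=np.mgrid[0:384,0:512]
    c=np.stack([(u-K[0,2])/K[0,0]*d,(v-K[1,2])/K[1,1]*d,d],-1)
    return c@T[:3,:3].T+T[:3,3]
def ray(u,v,K,T,z):
    r=T[:3,:3]@np.array([(u-K[0,2])/K[0,0],(v-K[1,2])/K[1,1],1]); o=T[:3,3]
    return o+r*(z-o[2])/r[2]
E
python3 - <<'E'
from h import *
a=np.load("top0.npz");p=a["p"]
m=camera_model("top");c=cloud(p,a["d"],m["intrinsics"],m["T"]);np.save("topc.npy",c)
k=cv2.resize(p[140:200,230:310],None,fx=8,fy=8,interpolation=cv2.INTER_CUBIC)
cv2.imwrite("pics/key_z.png",k[:,:,::-1])
k=cv2.resize(p[100:180,110:200],None,fx=8,fy=7,interpolation=cv2.INTER_CUBIC)[:600]
cv2.imwrite("pics/box_z.png",k[:,:,::-1])
a=np.load("scene0.npz");k=cv2.resize(a["p"][160:280,120:260],None,fx=5,fy=5,interpolation=cv2.INTER_CUBIC)
cv2.imwrite("pics/scene_z.png",k[:,:,::-1])
for u,v in [(259,155),(262,168),(268,180),(150,122),(147,147),(160,160),(247,225),(120,180),(240,180),(205,150),(190,230),(215,180)]: print(u,v,c[v,u])
E
```

```text
259 155 [ 0.6789 -0.0275  0.0186]
262 168 [ 0.6412 -0.048   0.0189]
268 180 [ 0.6095 -0.0754  0.0203]
150 122 [0.6277 0.2657 0.1471]
147 147 [0.5663 0.2564 0.1201]
160 160 [0.5849 0.2519 0.0011]
247 225 [ 0.4644 -0.057   0.0156]
120 180 [0.482  0.3271 0.0309]
240 180 [0.5913 0.0039 0.0063]
205 150 [0.6548 0.1345 0.0022]
190 230 [0.3531 0.037  0.2492]
215 180 [ 0.5727  0.0752 -0.0014]
```

View pics/key_z.png

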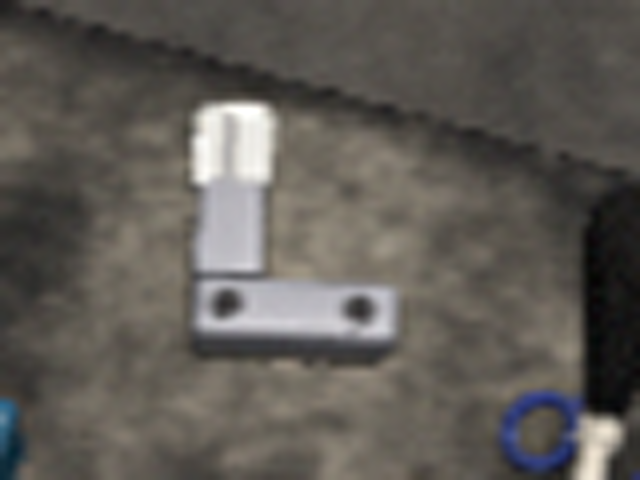

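View pics/box_z.png

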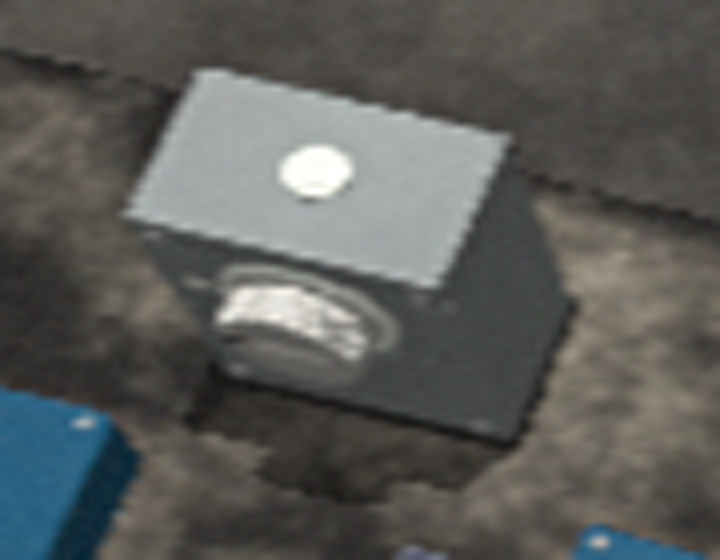

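View pics/scene_z.png

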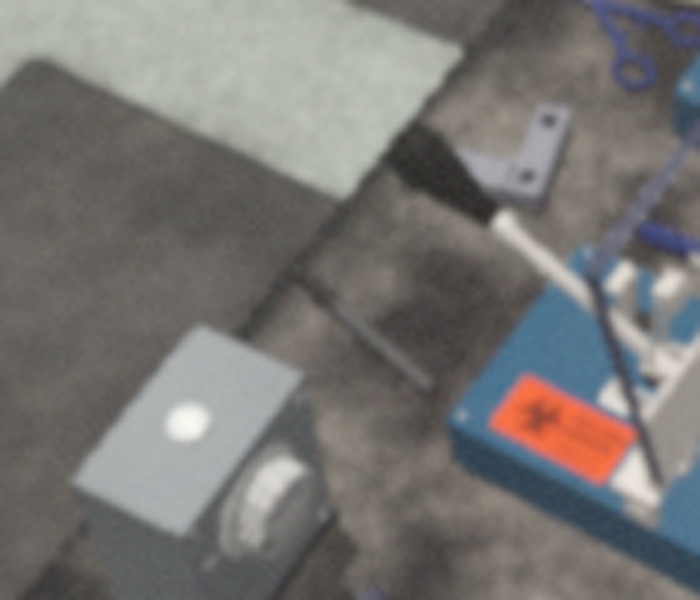

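```bash
python3 - <<'E'
from h import *
m=camera_model("top");K,T=m["intrinsics"],m["T"]
def kz(x,y,z): return ray(230+(x+.5)/8-.5,140+(y+.5)/8-.5,K,T,z)
for x,y,z in [(234,104,.0135),(236,183,.02),(230,272,.02),(196,275,.02),(398,286,.02),(396,345,.02),(196,333,.02)]: print("key",x,y,kz(x,y,z))
def bz(x,y,z): return ray(110+(x+.5)/8-.5,100+(y+.5)/7-.5,K,T,z)
for x,y,z in [(203,68,.146),(511,135,.146),(437,288,.146),(126,214,.146)]: print("box",bz(x,y,z))
c=np.load("topc.npy")
# height map: max z in 2cm cells
x0,x1,y0,y1=.3,.8,-.15,.5
pts=c.reshape(-1,3)
H=np.full((25,33),-1.)
ix=((pts[:,0]-x0)/.02).astype(int);iy=((pts[:,1]-y0)/.02).astype(int)
for i,j,z in zip(ix,iy,pts[:,2]):
    if 0<=i<25 and 0<=j<33 : H[i,j]=max(H[i,j],z)
print("cols y desc from .5; mm/10")
for i in range(24,-1,-1): print("%.2f"%(x0+.02*i)," ".join("%3d"%(H[i,j]*100) for j in range(32,-1,-1)))
E
```

```text
key 234 104 [ 0.6888 -0.024   0.0135]
key 236 183 [ 0.6553 -0.0348  0.02  ]
key 230 272 [ 0.6208 -0.0429  0.02  ]
key 196 275 [ 0.6161 -0.0314  0.02  ]
key 398 286 [ 0.6333 -0.1026  0.02  ]
key 396 345 [ 0.611  -0.1082  0.02  ]
key 196 333 [ 0.5944 -0.038   0.02  ]
box [0.653 0.32  0.146]
box [0.6559 0.2092 0.146 ]
box [0.5866 0.2093 0.146 ]
box [0.5858 0.32   0.146 ]
cols y desc from .5; mm/10
0.78 -100 -100 -100 -100 -100 -100 -100 -100 -100 -100 -100 -100 -100 -100 -100 -100 -100 -100 -100 -100 -100 -100 -100 -100 -100 -100 -100 -100 -100 -100 -100 -100 -100
0.76 -100 -100 -100 -100 -100 -100 -100 -100 -100 -100 -100 -100 -100 -100 -100 -100 -100 -100 -100 -100 -100 -100 -100 -100 -100 -100 -100 -100 -100 -100 -100 -100 -100
0.74 -100 -100 -100 -100 -100 -100 -100 -100 -100 -100 -100 -100 -100 -100 -100 -100 -100 -100 -100 -100 -100 -100 -100 -100 -100 -100 -100 -100 -100 -100 -100 -100 -100
0.72 -100 -100 -100 -100 -100 -100 -100 -100 -100 -100 -100 -100 -100 -100 -100 -100 -100 -100 -100 -100 -100 -100 -100 -100 -100 -100 -100 -100 -100 -100 -100 -100 -100
0.70   0   0   0   0  
[... 2186 characters left out ...]
  0   0   9  24
0.38   0   8  10  10  24  10  24   9   9   8   0   3   3   3   3   1   0   6   6  24  24   6  24   9   9   3   0   0   1   0   0   5  24
0.36   0   6   6   6  24   6  24   6   6   6   0   0   0   0   0   0   0   6   6  24  24   6  24   6   6   0   0   0   0   0   0  24  25
0.34   0   5  25  25  25  25  25  25  25   6   0   0   0   0   0   0   0  25  25  25  25  25  25  25  25   0   0   0   0   0   0  24  25
0.32   0   5  24  24  16  16  16  19  24   6   0   0   0   0   0   0   0   6   8  19  18   6  19  24  17   0   0   0   0   0   0   6  20
0.30   0   5  17  27  18   6   6  27   6   6   0   0   0   0   0   0   0   6  14  27   6   6  27  27   6   0   0   0   0   0   0   6  27
```

Emit:
arm_command:
  moves:
    - {"jaw": 1, "translation": [-4, 0, 0]}
    - {"jaw": 1, "translation": [-8, 0, 0]}
    - {"jaw": 1, "translation": [-12, 0, 0]}
    - {"jaw": 1, "translation": [-12, 3.5, -2.2], "angular": [5, 0, 0]}
    - {"jaw": 1, "translation": [-12, 7, -4.4], "angular": [10.5, 0, 0]}
    - {"jaw": 1, "translation": [-12, 10.5, -6.6], "angular": [10.5, 0, 0]}
    - {"jaw": 1, "translation": [-12, 14, -8.8], "angular": [10.5, 0, 0]}
    - {"jaw": 1, "translation": [-12, 17.5, -11], "angular": [10.5, 0, 0]}

```text
invalid input
```

```bash
cat >> h.py <<'E'
from scipy.spatial.transform import Rotation as Rn
def delta(pos,yaw=None,R=None):
    s=telemetry.state();P=np.array(s["eef_pos"]);O=np.array(s["orientation"]).reshape(3,3)
    if R is None:
        y=np.array([np.cos(yaw),np.sin(yaw),0]);x=np.array([0,0,-1.]);R=np.stack([x,y,np.cross(x,y)],1)
    print("t",s["time_s"],"pos",P,"gap",s["finger_gap"],"F",np.array(s["contact_force"]))
    print("cm",100*O.T@(np.array(pos)-P),"deg",np.degrees(Rn.from_matrix(O.T@R).as_rotvec()))
E
python3 -c "
from h import *
delta([.638,-.039,.35],.24);print(telemetry.state()['orientation'])"
```

```text
t 0.1 pos [ 0.2672 -0.5923  0.4038] gap 0.09214847906440819 F [ 0.1462 -0.2385  0.2269]
cm [  5.4329  56.5545 -35.18  ] deg [10.5299 -0.0884  0.015 ]
[[-0.0008  0.9115  0.4112]
 [ 0.0014  0.4112 -0.9115]
 [-1.     -0.0001 -0.0016]]
```

Emit:
arm_command:
  moves:
    - {"jaw": 1, "translation": [-4, 0, 0], "angular": [0, 0, 0]}
    - {"jaw": 1, "translation": [-8, 0, 0], "angular": [0, 0, 0]}
    - {"jaw": 1, "translation": [-12, 0, 0], "angular": [0, 0, 0]}
    - {"jaw": 1, "translation": [-12, 3.5, -2.2], "angular": [5, 0, 0]}
    - {"jaw": 1, "translation": [-12, 7, -4.4], "angular": [10.5, 0, 0]}
    - {"jaw": 1, "translation": [-12, 10.5, -6.6], "angular": [10.5, 0, 0]}
    - {"jaw": 1, "translation": [-12, 14, -8.8], "angular": [10.5, 0, 0]}
    - {"jaw": 1, "translation": [-12, 17.5, -11], "angular": [10.5, 0, 0]}

```text
time_s: 0.77
eef_pos: [0.3822, -0.4184, 0.5244]
orientation: [[-0.0, 0.971, 0.238], [0.0, 0.238, -0.971], [-1.0, -0.0, -0.0]]
contact_force: [0.5, 0.7, 0.3]
finger_gap: 0.092
```

```bash
python3 -c "
from h import *
delta([.638,-.039,.35],.24)"
```

```text
t 0.7667 pos [ 0.3822 -0.4184  0.5244] gap 0.0919815538167853 F [0.483  0.732  0.2643]
cm [ 17.4422  33.8783 -30.7572] deg [ 0.0102 -0.0185  0.0192]
```

Emit:
arm_command:
  moves:
    - {"jaw": 1, "translation": [0, 3, -2.8], "angular": [0, 0, 0]}
    - {"jaw": 1, "translation": [0, 6, -5.5], "angular": [0, 0, 0]}
    - {"jaw": 1, "translation": [0, 9, -8.2], "angular": [0, 0, 0]}
    - {"jaw": 1, "translation": [0, 12, -11], "angular": [0, 0, 0]}
    - {"jaw": 1, "translation": [0, 15, -13.8], "angular": [0, 0, 0]}
    - {"jaw": 1, "translation": [0, 18, -16.5], "angular": [0, 0, 0]}
    - {"jaw": 1, "translation": [0, 21, -19.2], "angular": [0, 0, 0]}
    - {"jaw": 1, "translation": [0, 24, -22], "angular": [0, 0, 0]}

```text
time_s: 1.43
eef_pos: [0.5629, -0.1479, 0.5244]
orientation: [[-0.0, 0.971, 0.238], [-0.0, 0.238, -0.971], [-1.0, -0.001, 0.0]]
contact_force: [0.5, -0.7, 1.3]
finger_gap: 0.0919
```

```bash
python3 -c "
from h import *
delta([.638,-.039,.36],.24)"
```

```text
t 1.4333 pos [ 0.5629 -0.1479  0.5244] gap 0.0918717181247023 F [ 0.5122 -0.7498  1.2804]
cm [16.4377  9.895  -8.7887] deg [0.     0.002  0.0298]
```

Emit:
arm_command:
  moves:
    - {"jaw": 1, "translation": [0, 3, -2.7], "angular": [0, 0, 0]}
    - {"jaw": 1, "translation": [0, 6, -5.4], "angular": [0, 0, 0]}
    - {"jaw": 1, "translation": [0, 9, -8], "angular": [0, 0, 0]}
    - {"jaw": 1, "translation": [4, 9.9, -8.8], "angular": [0, 0, 0]}
    - {"jaw": 1, "translation": [8, 9.9, -8.8], "angular": [0, 0, 0]}
    - {"jaw": 1, "translation": [12, 9.9, -8.8], "angular": [0, 0, 0]}
    - {"jaw": 1, "translation": [16.4, 9.9, -8.8], "angular": [0, 0, 0]}
    - {"jaw": 1, "translation": [16.4, 9.9, -8.8], "angular": [0, 0, 0]}

```text
time_s: 2.1
eef_pos: [0.6346, -0.0406, 0.3519]
orientation: [[-0.015, 0.971, 0.239], [0.001, 0.239, -0.971], [-1.0, -0.015, -0.004]]
contact_force: [-1.8, -0.4, -1.0]
finger_gap: 0.0918
```

```bash
cat >> h.py <<'E'
def wrist(name):
    s=telemetry.state();p,d=capture("wrist");m=camera_model("wrist")
    B=np.eye(4);B[:3,:3]=np.array(s["orientation"]).reshape(3,3);B[:3,3]=s["eef_pos"]
    T=B@m["hand_eye"];cv2.imwrite(f"pics/{name}.png",p[:,:,::-1]);np.savez(name+".npz",p=p,d=d,K=m["intrinsics"],T=T)
    return p,d,m["intrinsics"],T
E
python3 -c "
from h import *
p,d,K,T=wrist('w1')
delta([.638,-.039,.36],.24)"
```

```text
t 2.15 pos [ 0.6359 -0.0406  0.3557] gap 0.09197855189959832 F [-0.3355 -0.6518  0.62  ]
cm [-0.4282  0.2418 -0.1066] deg [ 0.0397 -0.1676  0.5711]
```

View pics/w1.png

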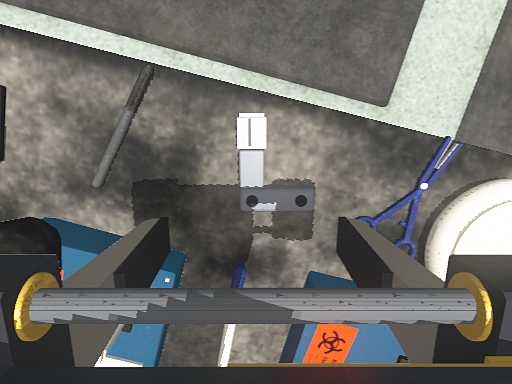

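The wrist view shows the key upright at (252,165), with the blade at (252,132) and the arm at (278,198). pen_a is upper left and clamp_a is on the right at (420,200), both clear of the fingers. I'll take a settled picture and measure from it.

```bash
python3 -c "
from h import *
p,d,K,T=wrist('w2')
delta([.638,-.039,.36],.24)
k=cv2.resize(p[100:220,210:330],None,fx=5,fy=5,interpolation=cv2.INTER_CUBIC)
cv2.imwrite('pics/w2z.png',k[:,:,::-1])
print(d[170,252],d[130,252],cloud(p,d,K,T)[[130,140,165,175,170],[252,252,252,252,220]])"
```

```text
t 2.2 pos [ 0.6373 -0.0405  0.3595] gap 0.09198992019652281 F [ 0.1923 -0.0046  0.8344]
cm [-0.0467  0.1085 -0.1286] deg [ 0.0267 -0.0671  0.1989]
0.32039347 0.31744465 [[ 0.6773 -0.0276  0.0138]
 [ 0.668  -0.0299  0.013 ]
 [ 0.6455 -0.0354  0.021 ]
 [ 0.6357 -0.0378  0.0196]
 [ 0.6289 -0.0054  0.0002]]
```

View pics/w2z.png

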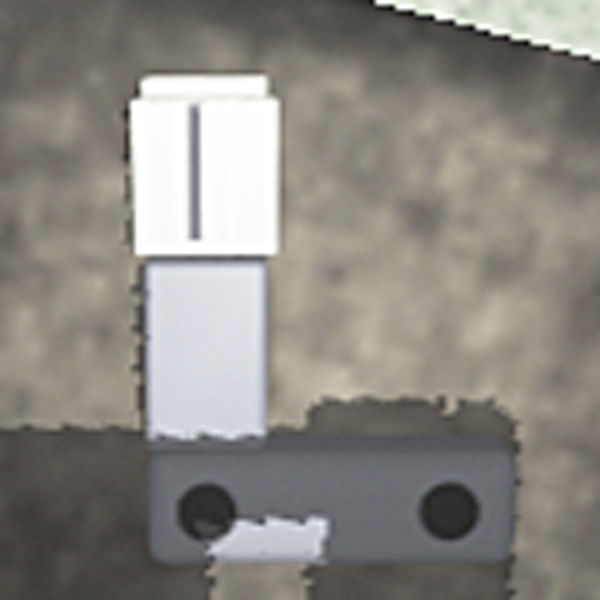

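```bash
python3 -c "
from h import *
a=np.load('w2.npz');K,T=a['K'],a['T']
f=lambda x,y,z: ray(210+(x+.5)/5-.5,100+(y+.5)/5-.5,K,T,z)
yaw=.24
P=dict(nfl=(147,260,.02,19,12),nfr=(266,260,.02,19,-12),nbl=(149,436,.02,-19,12),nbr=(266,436,.02,-19,-12),abl=(150,562,.02,-43,12),abr=(514,560,.02,-43,-62),afr=(514,436,.02,-19,-62),tl=(140,75,.012,53,12),tr=(269,75,.012,53,-12),bl=(132,98,.0135,49,14),br=(279,98,.0135,49,-14))
src=[];dst=[]
for k,(x,y,z,a1,b1) in P.items():
    w=f(x,y,z);src.append([a1/1e3,b1/1e3]);dst.append(w[:2]);
src=np.array(src);dst=np.array(dst)
sm,dm=src.mean(0),dst.mean(0);H=(src-sm).T@(dst-dm);ang=np.arctan2(H[0,1]-H[1,0],H[0,0]+H[1,1])
R=np.array([[np.cos(ang),-np.sin(ang)],[np.sin(ang),np.cos(ang)]]);t=dm-R@sm
print('yaw',ang,'center',t);print((dst-(src@R.T+t))*1000)
delta([t[0],t[1],.022+.171],ang)
"
```

```text
yaw 0.24782741285080304 center [ 0.6404 -0.0354]
[[-0.8182 -1.1464]
 [-1.2894  0.0078]
 [ 2.3175 -0.0974]
 [ 1.9077  0.8342]
 [ 0.2775 -0.3325]
 [-0.0801  0.6801]
 [ 1.2459  1.9919]
 [-0.778  -0.0551]
 [-0.8163 -0.6984]
 [-0.878  -0.5584]
 [-1.0887 -0.6258]]
t 2.2 pos [ 0.6373 -0.0405  0.3595] gap 0.09198992019652281 F [ 0.1923 -0.0046  0.8344]
cm [16.6525  0.4822 -0.3993] deg [-0.4218 -0.0679  0.1986]
```

```bash
python3 -c "
from h import *
delta([.6415,-.0365,.194],.245)"
```

```text
t 2.2 pos [ 0.6373 -0.0405  0.3595] gap 0.09198992019652281 F [ 0.1923 -0.0046  0.8344]
cm [16.552   0.5655 -0.2685] deg [-0.2598 -0.0676  0.1987]
```

Emit:
arm_command:
  moves:
    - {"jaw": 1, "translation": [4, 0.4, -0.15], "angular": [-0.3, 0, 0]}
    - {"jaw": 1, "translation": [8, 0.4, -0.15], "angular": [-0.3, 0, 0]}
    - {"jaw": 1, "translation": [12, 0.4, -0.15], "angular": [-0.3, 0, 0]}
    - {"jaw": 1, "translation": [13, 0.4, -0.15], "angular": [-0.3, 0, 0]}
    - {"jaw": 1, "translation": [13, 0.4, -0.15], "angular": [-0.3, 0, 0]}
    - {"jaw": 1, "translation": [13, 0.4, -0.15], "angular": [-0.3, 0, 0]}

```text
time_s: 2.7
eef_pos: [0.6425, -0.038, 0.2335]
orientation: [[0.004, 0.97, 0.243], [-0.0, 0.243, -0.97], [-1.0, 0.004, 0.001]]
contact_force: [0.6, 0.6, 1.1]
finger_gap: 0.0918
```

```bash
python3 -c "
from h import *
p,d,K,T=wrist('w3')
delta([.6415,-.0365,.194],.245)"
```

```text
t 2.75 pos [ 0.6428 -0.038   0.2343] gap 0.0919556372945739 F [-0.4819 -0.356  -0.3018]
cm [ 4.0326 -0.1079 -0.1793] deg [ 0.0293  0.0867 -0.3105]
```

View pics/w3.png

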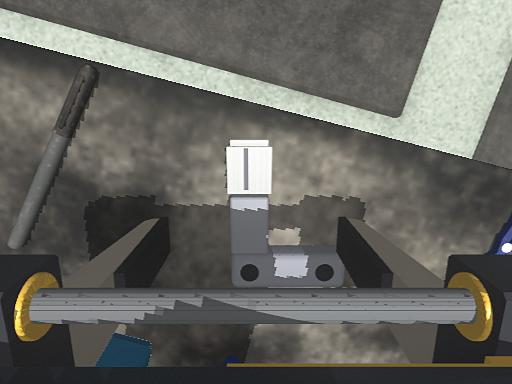

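```bash
python3 -c "
from h import *
a=np.load('w3.npz');K,T=a['K'],a['T']
m=camera_model('wrist');E=np.linalg.inv(m['hand_eye'])
for q in [(.171,0,0),(.19,.01,.046),(.19,.01,-.046),(.19,-.01,-.046)]:
    c=E[:3,:3]@np.array(q)+E[:3,3];print(q,K@c/c[2])
for n,u,v,z in [('neckfront',249,196,.02),('neckback',249,247,.02),('armback',249,287,.02),('tip',249,140,.012),('nl',231,220,.02),('nr',267,220,.02),('bl',227,170,.0135),('br',271,170,.0135)]:
    w=ray(u,v,K,T,z)-np.array([.6395,-.037,0]);c,s=np.cos(.245),np.sin(.245);print(n,(c*w[0]+s*w[1])*1e3,(-s*w[0]+c*w[1])*1e3)
"
```

```text
(0.171, 0, 0) [254.8786 248.8711   1.    ]
(0.19, 0.01, 0.046) [339.5744 217.1392   1.    ]
(0.19, 0.01, -0.046) [169.7659 217.2921   1.    ]
(0.19, -0.01, -0.046) [171.9664 251.4652   1.    ]
neckfront 19.04358251542593 1.434139647326355
neckback -14.226177415178077 1.5381951069858089
armback -42.20349245753012 1.6256977635376313
tip 52.0741929707819 1.4114723207473596
nl 3.714475091333308 12.604639126053433
nr 3.696704708018943 -9.642025749407509
bl 33.8823599476359 14.992562812901205
br 33.86624851211917 -12.088320272175626
```

Emit:
arm_command:
  moves:
    - {"jaw": 1, "translation": [2, -0.1, -0.25], "angular": [0, 0, 0]}
    - {"jaw": 1, "translation": [3.5, -0.1, -0.25], "angular": [0, 0, 0]}
    - {"jaw": 1, "translation": [3.9, -0.1, -0.25], "angular": [0, 0, 0]}
    - {"jaw": 1, "translation": [3.9, -0.1, -0.25], "angular": [0, 0, 0]}
    - {"jaw": 1, "translation": [3.9, -0.1, -0.25], "angular": [0, 0, 0]}

```text
time_s: 3.17
eef_pos: [0.6398, -0.0359, 0.1925]
orientation: [[0.001, 0.97, 0.243], [-0.0, 0.243, -0.97], [-1.0, 0.001, 0.0]]
contact_force: [0.3, 0.5, 0.3]
finger_gap: 0.0926
```

Emit:
arm_command:
  force: 40
  moves:
    - {"jaw": -1, "translation": [0, 0, 0], "angular": [0, 0, 0]}
    - {"jaw": -1, "translation": [0, 0, 0], "angular": [0, 0, 0]}
    - {"jaw": -1, "translation": [0, 0, 0], "angular": [0, 0, 0]}
    - {"jaw": -1, "translation": [0, 0, 0], "angular": [0, 0, 0]}
    - {"jaw": -1, "translation": [0, 0, 0], "angular": [0, 0, 0]}
    - {"jaw": -1, "translation": [0, 0, 0], "angular": [0, 0, 0]}
    - {"jaw": -1, "translation": [0, 0, 0], "angular": [0, 0, 0]}
    - {"jaw": -1, "translation": [0, 0, 0], "angular": [0, 0, 0]}

```text
time_s: 3.83
eef_pos: [0.6394, -0.0358, 0.1916]
orientation: [[-0.0, 0.97, 0.243], [-0.0, 0.243, -0.97], [-1.0, -0.0, -0.0]]
contact_force: [0.0, 0.8, -0.4]
finger_gap: 0.0406
```

Emit:
arm_command:
  moves:
    - {"jaw": -1, "translation": [0, 0, 0], "angular": [0, 0, 0]}
    - {"jaw": -1, "translation": [0, 0, 0], "angular": [0, 0, 0]}
    - {"jaw": -1, "translation": [0, 0, 0], "angular": [0, 0, 0]}
    - {"jaw": -1, "translation": [0, 0, 0], "angular": [0, 0, 0]}
    - {"jaw": -1, "translation": [0, 0, 0], "angular": [0, 0, 0]}
    - {"jaw": -1, "translation": [0, 0, 0], "angular": [0, 0, 0]}

```text
time_s: 4.33
eef_pos: [0.6394, -0.0359, 0.1916]
orientation: [[-0.0, 0.97, 0.243], [-0.0, 0.243, -0.97], [-1.0, -0.0, 0.0]]
contact_force: [-0.0, -0.2, 0.1]
finger_gap: 0.0234
```

```bash
python3 -c "
from h import *
p,d,K,T=wrist('w4')
delta([.6415,-.0365,.194],.245)"
```

```text
t 4.3833 pos [ 0.6394 -0.0359  0.1916] gap 0.023744644796116314 F [ 0.3959 -0.3844 -0.3815]
cm [-0.2384  0.1885  0.1114] deg [0.0361 0.0033 0.0055]
```

View pics/w4.png

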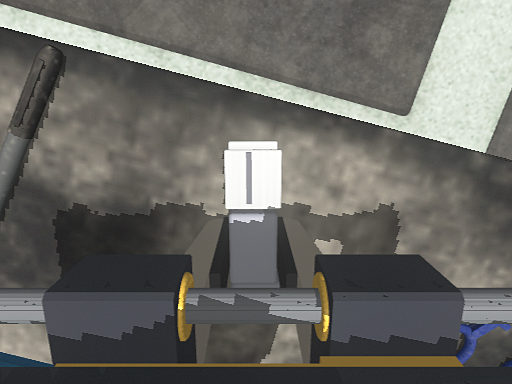

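```bash
python3 -c "
from h import *
a=np.load('w4.npz');K,T=a['K'],a['T'];s=telemetry.state();O=np.array(s['orientation']).reshape(3,3);P=np.array(s['eef_pos'])
p=a['p'];k=cv2.resize(p[130:230,200:310],None,fx=6,fy=6,interpolation=cv2.INTER_CUBIC);cv2.imwrite('pics/w4z.png',k[:,:,::-1])
g=(p.astype(int).sum(2)>600)
for v in (145,155,165,175,185,195,203): 
    c=np.where(g[v,200:310])[0]+200;print(v,c.min(),c.max(),[O.T@(ray(x,v,K,T,.012 if v<150 else .0135)-P)*1e3 for x in (c.min()-.5,c.max()+.5)])
c=np.where(g[130:230,252])[0]+130;print(c.min(),O.T@(ray(252,c.min()-.5,K,T,.012)-P)*1e3)
"
```

```text
145 229 276 [array([179.6109,  50.1684, -12.7196]), array([179.6122,  50.1499,  10.4255])]
155 224 281 [array([178.1112,  45.5373, -15.104 ]), array([178.1128,  45.5148,  12.8029])]
165 225 280 [array([178.1117,  40.6697, -14.7268]), array([178.1132,  40.6475,  12.4158])]
175 225 280 [array([178.1122,  35.7304, -14.8323]), array([178.1137,  35.7077,  12.5113])]
185 225 280 [array([178.1126,  30.7174, -14.9394]), array([178.1142,  30.6942,  12.6082])]
195 226 280 [array([178.1131,  25.6286, -14.5525]), array([178.1147,  25.6053,  12.7065])]
203 226 280 [array([178.1135,  21.5025, -14.6376]), array([178.1151,  21.4788,  12.7863])]
142 [179.6114  51.8376  -1.3862]
```

View pics/w4z.png

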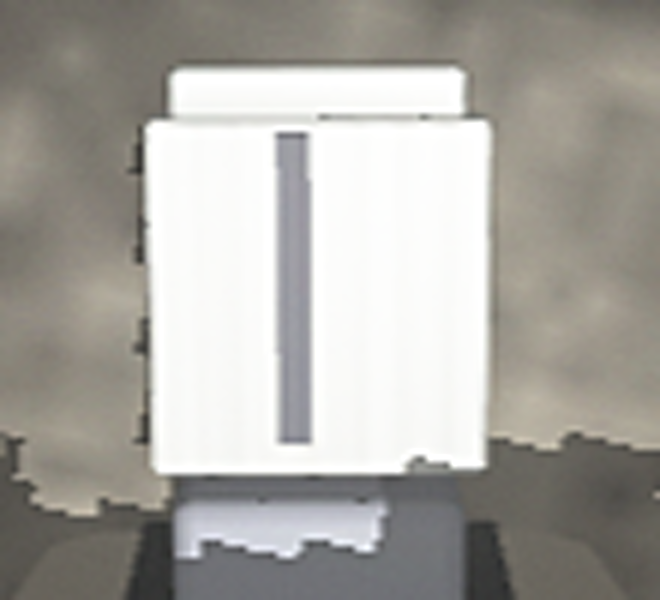

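```bash
python3 -c "
from h import *
c=np.load('topc.npy').reshape(-1,3)
q=c[(c[:,2]>.15)&(c[:,0]>.4)&(c[:,0]<.56)&(c[:,1]>.1)&(c[:,1]<.40)]
for lo in np.arange(.1,.4,.02):
    r=q[(q[:,1]>=lo)&(q[:,1]<lo+.02)]
    if len(r): print('%.2f'%lo,len(r),r[:,0].max(),r[r[:,0].argmax()],r[:,2].max())
"
```

```text
0.10 36 0.4496613846913333 [0.4497 0.1065 0.2468] 0.25526803471915727
0.12 31 0.45091497285777593 [0.4509 0.1336 0.2489] 0.25380779269572895
0.14 48 0.4513589644010272 [0.4514 0.1413 0.2485] 0.25348046568953975
0.32 28 0.442683675832686 [0.4427 0.3396 0.2452] 0.2534849865762697
0.34 62 0.44653892307557275 [0.4465 0.3437 0.2458] 0.2523810877936319
0.36 32 0.4463356944856014 [0.4463 0.3795 0.2461] 0.2532334279212304
0.38 66 0.5578571847799688 [0.5579 0.3998 0.1794] 0.2532186638974895
```

Emit:
arm_command:
  moves:
    - {"jaw": -1, "translation": [-1, 0, 0], "angular": [0, 0, 0]}
    - {"jaw": -1, "translation": [-4, 0, 0], "angular": [0, 0, 0]}
    - {"jaw": -1, "translation": [-8, 0, 0], "angular": [0, 0, 0]}
    - {"jaw": -1, "translation": [-12, 0, 0], "angular": [0, 0, 0]}
    - {"jaw": -1, "translation": [-16, 0, 0], "angular": [0, 0, 0]}
    - {"jaw": -1, "translation": [-20, 0, 0], "angular": [0, 0, 0]}
    - {"jaw": -1, "translation": [-24, 0, 0], "angular": [0, 0, 0]}
    - {"jaw": -1, "translation": [-24, 0, 0], "angular": [0, 0, 0]}

```text
time_s: 5.05
eef_pos: [0.6408, -0.0352, 0.4419]
orientation: [[0.016, 0.97, 0.243], [-0.001, 0.243, -0.97], [-1.0, 0.015, 0.004]]
contact_force: [1.5, 0.4, -0.1]
finger_gap: 0.0238
```

```bash
python3 -c "
from h import *
delta([.50,.265,.432],.01)"
```

```text
t 5.05 pos [ 0.6408 -0.0352  0.4419] gap 0.023795248378417518 F [ 1.4867  0.3928 -0.0956]
cm [  0.7567  -6.3663 -32.5496] deg [13.509   0.1462 -0.8795]
```

Emit:
arm_command:
  moves:
    - {"jaw": -1, "translation": [0, -0.8, -4], "angular": [3, 0, 0]}
    - {"jaw": -1, "translation": [0, -1.6, -8], "angular": [6, 0, 0]}
    - {"jaw": -1, "translation": [0, -2.4, -12], "angular": [9, 0, 0]}
    - {"jaw": -1, "translation": [0, -3.2, -16], "angular": [12, 0, 0]}
    - {"jaw": -1, "translation": [0, -4, -20], "angular": [13.5, 0, 0]}
    - {"jaw": -1, "translation": [0, -4.8, -24], "angular": [13.5, 0, 0]}
    - {"jaw": -1, "translation": [0, -5.6, -28], "angular": [13.5, 0, 0]}
    - {"jaw": -1, "translation": [0, -6.4, -32], "angular": [13.5, 0, 0]}

```text
time_s: 5.72
eef_pos: [0.498, 0.2605, 0.4322]
orientation: [[0.001, 1.0, 0.01], [-0.0, 0.01, -1.0], [-1.0, 0.001, 0.0]]
contact_force: [1.2, -0.1, -1.6]
finger_gap: 0.0237
```

Emit:
arm_command:
  moves:
    - {"jaw": -1, "translation": [0, 0, 0], "angular": [0, 0, 0]}
    - {"jaw": -1, "translation": [0, 0, 0], "angular": [0, 0, 0]}
    - {"jaw": -1, "translation": [0, 0, 0], "angular": [0, 0, 0]}
    - {"jaw": -1, "translation": [0, 0, 0], "angular": [0, 0, 0]}

```text
time_s: 6.05
eef_pos: [0.5002, 0.2575, 0.4316]
orientation: [[0.0, 1.0, 0.008], [-0.001, 0.008, -1.0], [-1.0, 0.0, 0.001]]
contact_force: [-0.2, 0.6, -1.2]
finger_gap: 0.0237
```

```bash
python3 -c "
from h import *
p,d,K,T=wrist('w5')
delta([.50,.265,.2816],.01)"
```

```text
t 6.1 pos [0.5003 0.2573 0.4316] gap 0.023497995453443863 F [ 0.2676 -0.7451 -1.2888]
cm [14.9989 -0.0313 -0.7806] deg [-0.1676  0.0462 -0.0071]
```

View pics/w5.png

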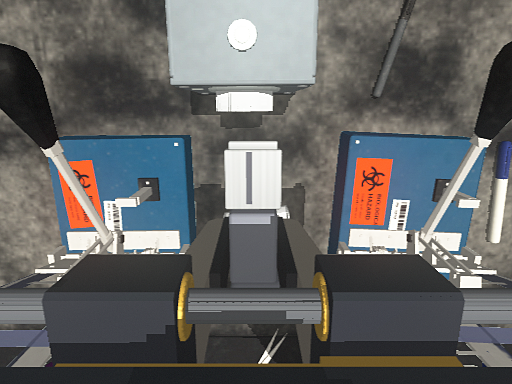

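```bash
python3 -c "
from h import *
a=np.load('w5.npz');p,K,T=a['p'],a['K'],a['T']
k=cv2.resize(p[0:140,150:335],None,fx=4.2,fy=4.2,interpolation=cv2.INTER_CUBIC)[:600];cv2.imwrite('pics/w5z.png',k[:,:,::-1]);print(k.shape)
c=cloud(p,a['d'],K,T)
for v in (20,60,75,90,100,104,110): print(v,c[v,[200,242,246,280]].round(4).tolist())
g=(p.astype(int).sum(2)>600)[10:60,215:270]; n,l,st,ce=cv2.connectedComponentsWithStats(g.astype(np.uint8)); i=st[1:,4].argmax()+1
u,v=ce[i]+[215,10];print('pin',u,v,st[i],ray(u,v,K,T,.147))
"
```

```text
(588, 777, 3)
20 [[0.6301, 0.2981, 0.1453], [0.6295, 0.267, 0.1487], [0.6295, 0.2641, 0.1487], [0.6305, 0.2391, 0.1455]]
60 [[0.6024, 0.2989, 0.1454], [0.6027, 0.2671, 0.1452], [0.6026, 0.2641, 0.146], [0.6027, 0.2385, 0.1465]]
75 [[0.5917, 0.2993, 0.1452], [0.5918, 0.2671, 0.1461], [0.5918, 0.2641, 0.1465], [0.592, 0.2382, 0.1464]]
90 [[0.5843, 0.3112, 0.0695], [0.5819, 0.2678, 0.1249], [0.582, 0.2645, 0.1236], [0.5855, 0.2308, 0.0579]]
100 [[0.5762, 0.3219, 0.0016], [0.5738, 0.2678, 0.1261], [0.5738, 0.2644, 0.1257], [0.5769, 0.2259, -0.0003]]
104 [[0.5715, 0.3222, 0.0005], [0.5706, 0.2678, 0.1251], [0.5706, 0.2644, 0.1255], [0.5722, 0.2259, 0.0007]]
110 [[0.5645, 0.3223, 0.0013], [0.5657, 0.2678, 0.1254], [0.5657, 0.2644, 0.125], [0.5652, 0.2256, 0.0001]]
pin 243.21914556962025 33.86273734177215 [   0    0   55   50 2528] [0.6206 0.2662 0.147 ]
```

View pics/w5z.png

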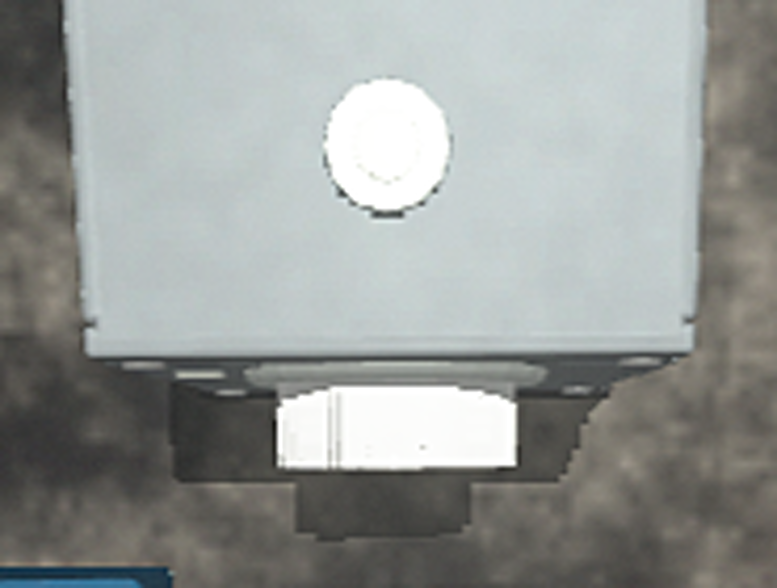

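```bash
python3 -c "
from h import *
a=np.load('w5.npz');K,T=a['K'],a['T']
f=lambda x,y,z: ray(150+(x+.5)/4.2-.5,(y+.5)/4.2-.5,K,T,z)
L,R=f(87,355,.146),f(693,353,.146);print(L,R,(L+R)/2,'yaw',np.arctan2(-(L-R)[0],(L-R)[1]))
for z in(.1,.11): print(z,f(276,467,z),f(518,467,z),(f(276,467,z)+f(518,467,z))/2)
print('top edge front',f(397,467,.125), 'pin',f(387,143,.1475))
print('side L',f(66,5,.146),f(87,350,.146),'R',f(706,5,.146),f(694,350,.146))
"
```

```text
[0.5848 0.3222 0.146 ] [0.5859 0.2114 0.146 ] [0.5853 0.2668 0.146 ] yaw 0.00993575359321212
0.1 [0.5646 0.293  0.1   ] [0.565  0.2402 0.1   ] [0.5648 0.2666 0.1   ]
0.11 [0.5647 0.292  0.11  ] [0.5651 0.2408 0.11  ] [0.5649 0.2664 0.11  ]
top edge front [0.565 0.266 0.125] pin [0.6206 0.2672 0.1475]
side L [0.6425 0.3227 0.146 ] [0.5856 0.3221 0.146 ] R [0.6433 0.2121 0.146 ] [0.5864 0.2112 0.146 ]
```

Emit:
arm_command:
  moves:
    - {"jaw": -1, "translation": [4, 0.2, -0.78], "angular": [-0.2, 0, 0]}
    - {"jaw": -1, "translation": [8, 0.2, -0.78], "angular": [-0.2, 0, 0]}
    - {"jaw": -1, "translation": [12, 0.2, -0.78], "angular": [-0.2, 0, 0]}
    - {"jaw": -1, "translation": [15, 0.2, -0.78], "angular": [-0.2, 0, 0]}
    - {"jaw": -1, "translation": [15, 0.2, -0.78], "angular": [-0.2, 0, 0]}
    - {"jaw": -1, "translation": [15, 0.2, -0.78], "angular": [-0.2, 0, 0]}
    - {"jaw": -1, "translation": [15, 0.2, -0.78], "angular": [-0.2, 0, 0]}

```text
time_s: 6.68
eef_pos: [0.5026, 0.2667, 0.2834]
orientation: [[0.002, 1.0, 0.012], [0.001, 0.012, -1.0], [-1.0, 0.002, -0.001]]
contact_force: [-0.4, 0.3, -1.4]
finger_gap: 0.0239
```

```bash
python3 -c "
from h import *
p,d,K,T=wrist('w6')
delta([.51,.265,.2816],.01)"
```

```text
t 6.7333 pos [0.5026 0.267  0.2841] gap 0.023612582781750387 F [ 0.4646  0.8366 -0.6197]
cm [0.2481 0.734  0.2086] deg [ 0.1476 -0.105  -0.2127]
```

View pics/w6.png

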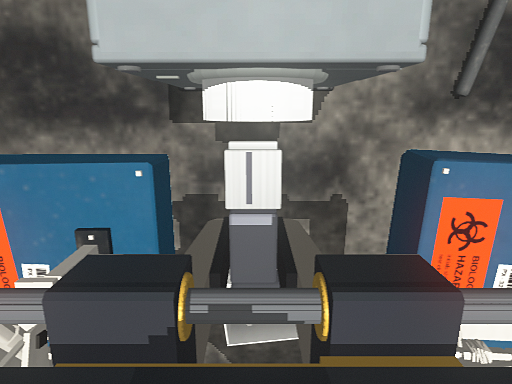

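Emit:
arm_command:
  moves:
    - {"jaw": -1, "translation": [0.23, 0, 0.2], "angular": [0, 0, -0.2]}
    - {"jaw": -1, "translation": [0.23, 0, 0.2], "angular": [0, 0, -0.2]}
    - {"jaw": -1, "translation": [0.23, 0, 0.2], "angular": [0, 0, -0.2]}
    - {"jaw": -1, "translation": [0.23, 0, 0.2], "angular": [0, 0, -0.2]}

```text
time_s: 7.07
eef_pos: [0.5016, 0.2648, 0.2802]
orientation: [[-0.002, 1.0, 0.013], [0.0, 0.013, -1.0], [-1.0, -0.002, -0.0]]
contact_force: [-1.1, -1.5, -1.2]
finger_gap: 0.0236
```

```bash
python3 -c "
from h import *
p,d,K,T=wrist('w7')
delta([.51,.265,.2816],.01)
k=cv2.resize(p[40:240,180:340],None,fx=4,fy=3,interpolation=cv2.INTER_CUBIC);cv2.imwrite('pics/w7z.png',k[:,:,::-1])
p,d=capture('scene');cv2.imwrite('pics/s7.png',cv2.resize(p[200:320,100:260],None,fx=5,fy=5,interpolation=cv2.INTER_CUBIC)[:,:,::-1])
"
```

```text
t 7.1167 pos [0.5015 0.2649 0.28  ] gap 0.023508955179652683 F [ 0.7143 -0.5751 -1.1283]
cm [-0.1656  0.8459 -0.0013] deg [ 0.2028 -0.0183  0.1473]
```

View pics/w7z.png

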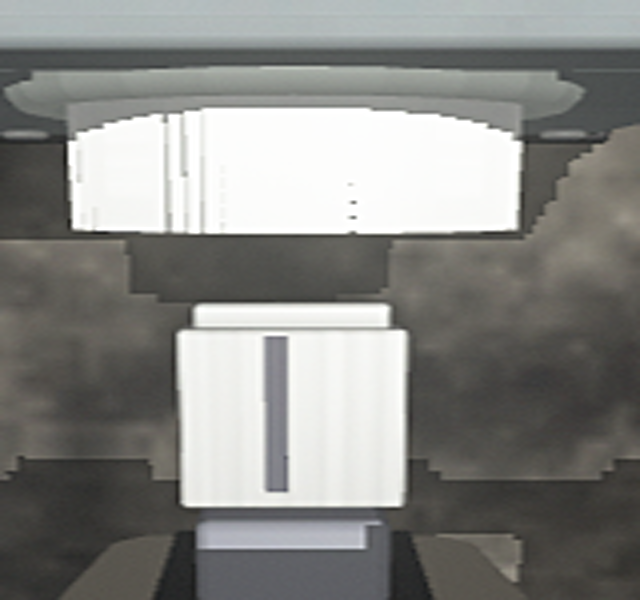

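View pics/s7.png

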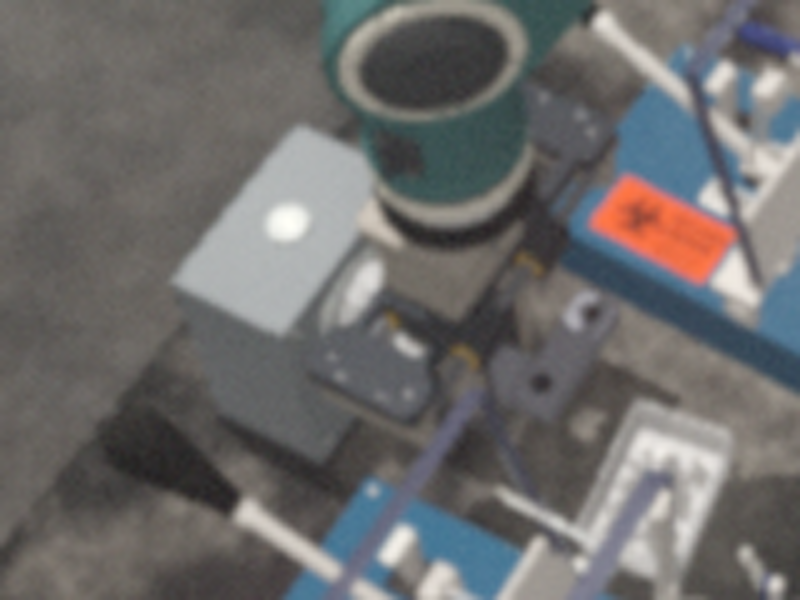

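Emit:
arm_command:
  moves:
    - {"jaw": -1, "translation": [-0.16, 0.3, 0.04], "angular": [0.2, 0, 0]}
    - {"jaw": -1, "translation": [-0.16, 0.6, 0.04], "angular": [0.2, 0, 0]}
    - {"jaw": -1, "translation": [-0.16, 0.9, 0.04], "angular": [0.2, 0, 0]}
    - {"jaw": -1, "translation": [-0.16, 1.1, 0.04], "angular": [0.2, 0, 0]}
    - {"jaw": -1, "translation": [-0.16, 1.3, 0.04], "angular": [0.2, 0, 0]}
    - {"jaw": -1, "translation": [-0.16, 1.5, 0.04], "angular": [0.2, 0, 0]}
    - {"jaw": -1, "translation": [-0.16, 1.5, 0.04], "angular": [0.2, 0, 0]}

```text
time_s: 7.75
eef_pos: [0.5169, 0.2645, 0.2808]
orientation: [[-0.003, 1.0, 0.01], [-0.0, 0.01, -1.0], [-1.0, -0.003, -0.0]]
contact_force: [-0.5, -0.1, -1.4]
finger_gap: 0.0236
```

```bash
python3 -c "
from h import *
p,d,K,T=wrist('w8')
delta([.545,.265,.2816],.01)
"
```

```text
t 7.8 pos [0.5166 0.2646 0.2808] gap 0.023808280544314244 F [-0.4524 -0.7184 -1.3618]
cm [-0.0906  2.8399 -0.0138] deg [-0.0069  0.0046  0.2079]
```

View pics/w8.png

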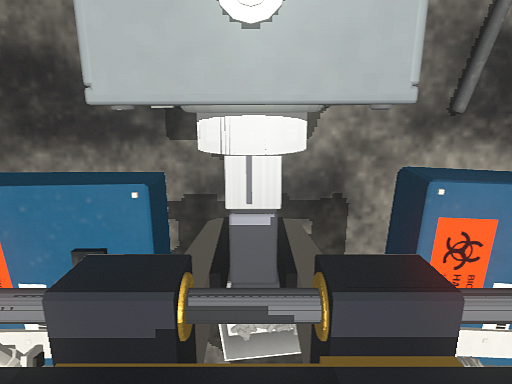

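Emit:
arm_command:
  moves:
    - {"jaw": -1, "translation": [-0.05, 0.3, 0], "angular": [0, 0, 0.2]}
    - {"jaw": -1, "translation": [-0.05, 0.6, 0], "angular": [0, 0, 0.2]}
    - {"jaw": -1, "translation": [-0.05, 0.9, 0], "angular": [0, 0, 0.2]}
    - {"jaw": -1, "translation": [-0.05, 1.2, 0], "angular": [0, 0, 0.2]}
    - {"jaw": -1, "translation": [-0.05, 1.2, 0], "angular": [0, 0, 0.2]}

```text
time_s: 8.22
eef_pos: [0.5292, 0.2646, 0.2814]
orientation: [[0.001, 1.0, 0.009], [0.0, 0.009, -1.0], [-1.0, 0.001, -0.0]]
contact_force: [1.0, 0.2, -1.2]
finger_gap: 0.0238
```

```bash
python3 -c "
from h import *
delta([.545,.265,.2816],.01)
"
```

```text
t 8.2167 pos [0.5292 0.2646 0.2814] gap 0.023827479172764426 F [ 1.0274  0.1821 -1.1864]
cm [-0.0201  1.5833 -0.0266] deg [-0.0311 -0.0037 -0.0307]
```

Going in with no resistance; I'll continue to the bottom.

Emit:
arm_command:
  moves:
    - {"jaw": -1, "translation": [0, 0.3, 0], "angular": [0, 0, 0]}
    - {"jaw": -1, "translation": [0, 0.6, 0], "angular": [0, 0, 0]}
    - {"jaw": -1, "translation": [0, 0.9, 0], "angular": [0, 0, 0]}
    - {"jaw": -1, "translation": [0, 1.2, 0], "angular": [0, 0, 0]}
    - {"jaw": -1, "translation": [0, 1.4, 0], "angular": [0, 0, 0]}
    - {"jaw": -1, "translation": [0, 1.5, 0], "angular": [0, 0, 0]}
    - {"jaw": -1, "translation": [0, 1.6, 0], "angular": [0, 0, 0]}
    - {"jaw": -1, "translation": [0, 1.6, 0], "angular": [0, 0, 0]}

```text
time_s: 8.88
eef_pos: [0.5446, 0.2649, 0.2813]
orientation: [[-0.0, 1.0, 0.01], [-0.0, 0.01, -1.0], [-1.0, -0.0, 0.0]]
contact_force: [0.0, -0.6, -1.3]
finger_gap: 0.0239
```

```bash
python3 -c "
from h import *
p,d,K,T=wrist('w9')
delta([.545,.265,.2816],.01)
"
```

```text
t 8.9333 pos [0.5444 0.2649 0.2813] gap 0.023476214601399103 F [-0.3136  0.1688 -1.3915]
cm [-0.0299  0.0567 -0.009 ] deg [0.0065 0.0036 0.0094]
```

View pics/w9.png

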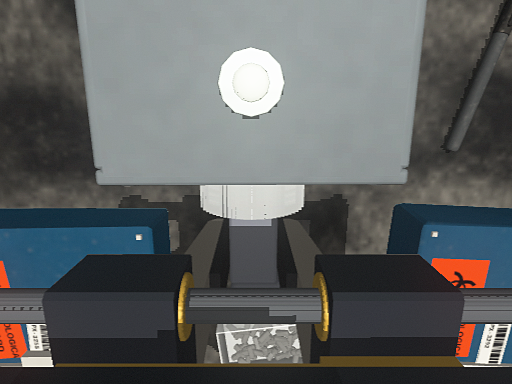

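Emit:
arm_command:
  moves:
    - {"jaw": -1, "translation": [0, 0.1, 0], "angular": [0, 0, 0]}
    - {"jaw": -1, "translation": [0, 0.2, 0], "angular": [0, 0, 0]}
    - {"jaw": -1, "translation": [0, 0.2, 0], "angular": [0, 0, 0]}

```text
time_s: 9.18
eef_pos: [0.5455, 0.2651, 0.2812]
orientation: [[-0.003, 1.0, 0.011], [-0.001, 0.011, -1.0], [-1.0, -0.003, 0.001]]
contact_force: [-5.0, -0.5, 1.2]
finger_gap: 0.0236
```

Emit:
arm_command:
  moves:
    - {"jaw": -1, "translation": [0, 0.1, 0], "angular": [0, 0, 0]}
    - {"jaw": -1, "translation": [0, 0.2, 0], "angular": [0, 0, 0]}
    - {"jaw": -1, "translation": [0, 0.2, 0], "angular": [0, 0, 0]}

```text
time_s: 9.43
eef_pos: [0.5462, 0.2654, 0.2809]
orientation: [[-0.006, 1.0, 0.011], [-0.002, 0.011, -1.0], [-1.0, -0.006, 0.002]]
contact_force: [-9.7, -1.2, 4.2]
finger_gap: 0.0235
```

Emit:
arm_command:
  moves:
    - {"jaw": -1, "translation": [0, -0.1, 0], "angular": [0, 0, 0]}
    - {"jaw": -1, "translation": [0, -0.1, 0], "angular": [0, 0, 0]}
    - {"jaw": 0, "translation": [0, -0.1, 0], "angular": [0, 0, 0]}
    - {"jaw": 0, "translation": [0, -0.1, 0], "angular": [0, 0, 0]}
    - {"jaw": 0, "translation": [0, -0.1, 0], "angular": [0, 0, 0]}
    - {"jaw": 0, "translation": [0, -0.1, 0], "angular": [0, 0, 0]}
    - {"jaw": 0, "translation": [0, -0.1, 0], "angular": [0, 0, 0]}
    - {"jaw": 0, "translation": [0, -0.1, 0], "angular": [0, 0, 0]}

```text
time_s: 10.1
eef_pos: [0.5477, 0.2648, 0.2815]
orientation: [[0.001, 1.0, 0.01], [0.0, 0.01, -1.0], [-1.0, 0.001, -0.0]]
contact_force: [0.3, -0.4, 0.2]
finger_gap: 0.046
```

```bash
python3 -c "
from h import *
p,d,K,T=wrist('w10')
delta([.545,.265,.2816],.01)
"
```

```text
t 10.15 pos [0.5476 0.2649 0.2814] gap 0.04564840881023175 F [-0.0253  0.5746  0.166 ]
cm [-0.0186 -0.2609 -0.0143] deg [-0.0033 -0.0028 -0.0192]
```

View pics/w10.png

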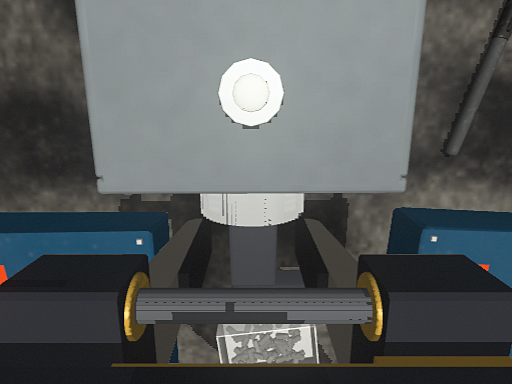

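Emit:
arm_command:
  moves:
    - {"jaw": 0, "translation": [-3, 0, 0], "angular": [0, 0, 0]}
    - {"jaw": 0, "translation": [-6.5, 0, 0], "angular": [0, 0, 0]}
    - {"jaw": -1, "translation": [-6.5, 0, 0], "angular": [0, 0, 0]}
    - {"jaw": -1, "translation": [-6.5, -1.5, 2], "angular": [0, 0, 0]}
    - {"jaw": -1, "translation": [-6.5, -3, 4], "angular": [0, 0, 0]}
    - {"jaw": -1, "translation": [-6.5, -3.5, 6.25], "angular": [0, 0, 0]}
    - {"jaw": -1, "translation": [-6.5, -3.5, 6.25], "angular": [0, 0, 0]}
    - {"jaw": -1, "translation": [-6.5, -3.5, 6.25], "angular": [0, 0, 0]}

```text
time_s: 10.82
eef_pos: [0.5133, 0.201, 0.3467]
orientation: [[0.001, 1.0, 0.008], [-0.0, 0.008, -1.0], [-1.0, 0.001, 0.0]]
contact_force: [-0.6, 0.3, -0.1]
finger_gap: 0.0081
```

```bash
python3 -c "
from h import *
p,d,K,T=wrist('w11')
delta([.512,.2025,.308],.01)
c=cloud(p,d,K,T);np.save('c11.npy',c)
"
```

```text
t 10.8667 pos [0.5134 0.2022 0.3467] gap 0.0040642044522483135 F [0.9334 0.6264 0.749 ]
cm [ 3.8748 -0.146  -0.0327] deg [-0.0351 -0.0356 -0.0694]
```

View pics/w11.png

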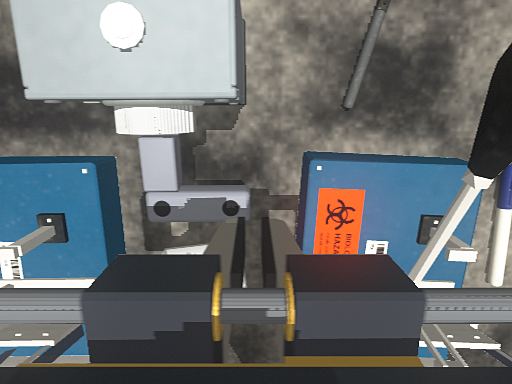

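```bash
python3 -c "
from h import *
a=np.load('w11.npz');K,T=a['K'],a['T'];c=np.load('c11.npy')
for u,v in [(200,195),(232,195),(160,195),(160,150),(200,210)]: print(u,v,c[v,u])
for u,v in [(148,186),(245,184),(249,216),(148,222)]: print(u,v,ray(u,v,K,T,.107))
for u,v in [(122,24)]: print('pin',c[v-3:v+4,u-3:u+4,2].mean(), 'top',np.median(c[50:80,150:200,2]))
"
```

```text
200 195 [0.522  0.2387 0.1057]
232 195 [0.5218 0.2166 0.1042]
160 195 [0.5214 0.2668 0.1041]
160 150 [0.5533 0.2639 0.1079]
200 210 [0.5112 0.239  0.1057]
148 186 [0.5285 0.2738 0.107 ]
245 184 [0.5303 0.2075 0.107 ]
249 216 [0.5074 0.2047 0.107 ]
148 222 [0.5025 0.2756 0.107 ]
pin 0.15031220752540278 top 0.14638898311112758
```

Emit:
arm_command:
  moves:
    - {"jaw": -1, "translation": [2, 0.1, 0], "angular": [0, 0, 0]}
    - {"jaw": -1, "translation": [4, 0.1, 0], "angular": [0, 0, 0]}
    - {"jaw": -1, "translation": [4.7, 0.1, 0], "angular": [0, 0, 0]}
    - {"jaw": -1, "translation": [4.7, 0.1, 0], "angular": [0, 0, 0]}
    - {"jaw": -1, "translation": [4.7, 0.1, 0], "angular": [0, 0, 0]}

```text
time_s: 11.28
eef_pos: [0.5142, 0.203, 0.2994]
orientation: [[-0.0, 1.0, 0.011], [0.0, 0.011, -1.0], [-1.0, -0.0, -0.0]]
contact_force: [0.2, 0.3, 0.1]
finger_gap: 0.0005
```

```bash
cat >> h.py <<'E'
def corner():
    s=telemetry.state();P=np.array(s["eef_pos"]);dy=(P[1]+.018-.2655)*1e3;dz=(P[2]-.19-.1)*1e3
    r=np.hypot(dy,dz);ok=r>10
    # corner at height 10 above arm line: angle of point = -theta + asin(10/r)
    th=np.arcsin(10/r)-np.arctan2(dz,-dy)
    print("t",round(s["time_s"],2),P,"dy %.1f dz %.1f theta %.3f s %.1f"%(dy,dz,th,np.sqrt(r*r-100)),"F",np.array(s["contact_force"]),"M",np.array(s["ft_torque"]))
E
python3 -c "
from h import *
corner()"
```

```text
t 11.28 [0.5142 0.203  0.2994] dy -44.5 dz 9.4 theta 0.014 s 44.4 F [0.2096 0.2785 0.0594] M [-0.0037  0.021  -0.0178]
```

Emit:
arm_command:
  moves:
    - {"jaw": -1, "translation": [0.3, 0, 0.1], "angular": [0, 0, 0]}
    - {"jaw": -1, "translation": [0.6, 0, 0.15], "angular": [0, 0, 0]}
    - {"jaw": -1, "translation": [0.9, 0, 0.2], "angular": [0, 0, 0]}
    - {"jaw": -1, "translation": [0.9, 0, 0.2], "angular": [0, 0, 0]}

```text
time_s: 11.62
eef_pos: [0.5142, 0.2, 0.2904]
orientation: [[0.0, 1.0, 0.01], [0.0, 0.01, -1.0], [-1.0, 0.0, -0.0]]
contact_force: [0.5, 0.9, 1.0]
finger_gap: 0.0002
```

```bash
python3 -c "
from h import *
corner()"
```

```text
t 11.62 [0.5142 0.2    0.2904] dy -47.5 dz 0.4 theta 0.203 s 46.4 F [0.4863 0.8828 1.0463] M [ 0.0817 -0.0265 -0.0189]
```

Emit:
arm_command:
  moves:
    - {"jaw": -1, "translation": [0.25, 0, 0], "angular": [0, 0, 0]}
    - {"jaw": -1, "translation": [0.5, 0, 0], "angular": [0, 0, 0]}
    - {"jaw": -1, "translation": [0.5, 0, 0], "angular": [0, 0, 0]}

```text
time_s: 11.87
eef_pos: [0.5145, 0.2, 0.2856]
orientation: [[0.001, 1.0, 0.01], [0.0, 0.01, -1.0], [-1.0, 0.001, -0.0]]
contact_force: [0.0, -0.1, 3.9]
finger_gap: 0.0004
```

```bash
python3 -c "
from h import *
corner()"
```

```text
t 11.87 [0.5145 0.2    0.2856] dy -47.5 dz -4.4 theta 0.304 s 46.6 F [ 0.0136 -0.1215  3.9116] M [-0.0296 -0.137  -0.061 ]
```

Emit:
arm_command:
  moves:
    - {"jaw": -1, "translation": [0.25, 0, 0], "angular": [0, 0, 0]}
    - {"jaw": -1, "translation": [0.5, 0, -0.05], "angular": [0, 0, 0]}
    - {"jaw": -1, "translation": [0.5, 0, -0.05], "angular": [0, 0, 0]}

```text
time_s: 12.12
eef_pos: [0.5145, 0.2006, 0.2806]
orientation: [[0.001, 1.0, 0.01], [0.0, 0.01, -1.0], [-1.0, 0.001, -0.0]]
contact_force: [0.3, -1.2, 5.1]
finger_gap: 0.0002
```

```bash
python3 -c "
from h import *
corner()"
```

```text
t 12.12 [0.5145 0.2006 0.2806] dy -46.9 dz -9.4 theta 0.407 s 46.8 F [ 0.3081 -1.2495  5.1329] M [-0.0935 -0.182  -0.0391]
```

Emit:
arm_command:
  moves:
    - {"jaw": -1, "translation": [0.2, 0, -0.05], "angular": [0, 0, 0]}
    - {"jaw": -1, "translation": [0.3, 0, -0.08], "angular": [0, 0, 0]}
    - {"jaw": -1, "translation": [0.3, 0, -0.08], "angular": [0, 0, 0]}

```text
time_s: 12.37
eef_pos: [0.5145, 0.2012, 0.2777]
orientation: [[0.001, 1.0, 0.01], [-0.0, 0.01, -1.0], [-1.0, 0.001, 0.0]]
contact_force: [-0.1, -1.3, 5.0]
finger_gap: 0.0003
```

```bash
python3 -c "
from h import *
p,d,K,T=wrist('w12')
corner()
c=cloud(p,d,K,T);np.save('c12.npy',c)"
```

```text
t 12.42 [0.5144 0.2012 0.2777] dy -46.3 dz -12.3 theta 0.469 s 46.8 F [ 0.7867 -0.7798  4.6333] M [-0.2627 -0.1492  0.0059]
```

View pics/w12.png

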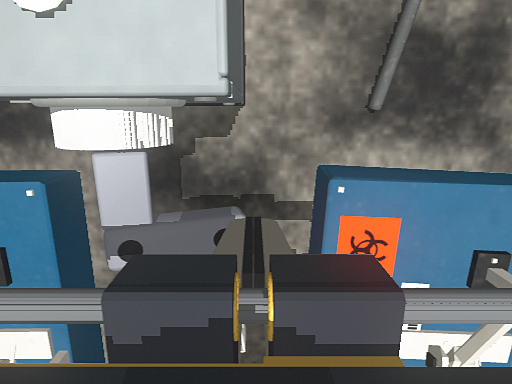

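Emit:
arm_command:
  moves:
    - {"jaw": -1, "translation": [0.2, 0, -0.05], "angular": [0, 0, 0]}
    - {"jaw": -1, "translation": [0.3, 0, -0.1], "angular": [0, 0, 0]}
    - {"jaw": -1, "translation": [0.3, 0, -0.1], "angular": [0, 0, 0]}

```text
time_s: 12.67
eef_pos: [0.5144, 0.2021, 0.2746]
orientation: [[0.001, 1.0, 0.01], [-0.0, 0.01, -1.0], [-1.0, 0.001, 0.0]]
contact_force: [0.8, -2.0, 4.8]
finger_gap: 0.0002
```

```bash
python3 -c "
from h import *
corner()"
```

```text
t 12.67 [0.5144 0.2021 0.2746] dy -45.4 dz -15.4 theta 0.537 s 46.9 F [ 0.7523 -1.9813  4.8284] M [-0.3171 -0.1711 -0.029 ]
```

Emit:
arm_command:
  moves:
    - {"jaw": -1, "translation": [0.2, 0, -0.05], "angular": [0, 0, 0]}
    - {"jaw": -1, "translation": [0.3, 0, -0.1], "angular": [0, 0, 0]}
    - {"jaw": -1, "translation": [0.3, 0, -0.1], "angular": [0, 0, 0]}

```text
time_s: 12.92
eef_pos: [0.5143, 0.2032, 0.2714]
orientation: [[0.0, 1.0, 0.01], [-0.0, 0.01, -1.0], [-1.0, 0.0, 0.0]]
contact_force: [2.0, -1.5, 3.8]
finger_gap: 0.0007
```

```bash
python3 -c "
from h import *
corner()"
```

```text
t 12.92 [0.5143 0.2032 0.2714] dy -44.3 dz -18.6 theta 0.606 s 47.0 F [ 1.9794 -1.4603  3.8442] M [-0.3269 -0.3123 -0.0506]
```

Emit:
arm_command:
  moves:
    - {"jaw": -1, "translation": [0.15, 0, -0.05], "angular": [0, 0, 0]}
    - {"jaw": -1, "translation": [0.25, 0, -0.1], "angular": [0, 0, 0]}
    - {"jaw": -1, "translation": [0.25, 0, -0.1], "angular": [0, 0, 0]}

```text
time_s: 13.17
eef_pos: [0.5141, 0.2044, 0.2686]
orientation: [[-0.0, 1.0, 0.01], [0.0, 0.01, -1.0], [-1.0, -0.0, -0.0]]
contact_force: [1.3, -2.2, 3.2]
finger_gap: 0.0006
```

```bash
python3 -c "
from h import *
corner()"
```

```text
t 13.17 [0.5141 0.2044 0.2686] dy -43.1 dz -21.4 theta 0.671 s 47.0 F [ 1.3427 -2.2134  3.2123] M [-0.245  -0.3975 -0.0337]
```

Emit:
arm_command:
  moves:
    - {"jaw": -1, "translation": [0.15, 0, -0.05], "angular": [0, 0, 0]}
    - {"jaw": -1, "translation": [0.25, 0, -0.1], "angular": [0, 0, 0]}
    - {"jaw": -1, "translation": [0.25, 0, -0.1], "angular": [0, 0, 0]}

```text
time_s: 13.42
eef_pos: [0.5138, 0.2056, 0.2659]
orientation: [[-0.001, 1.0, 0.01], [0.0, 0.01, -1.0], [-1.0, -0.001, -0.0]]
contact_force: [0.4, -0.5, 1.9]
finger_gap: 0.0003
```

```bash
python3 -c "
from h import *
p,d,K,T=wrist('w13')
corner()
c=cloud(p,d,K,T);np.save('c13.npy',c)"
```

```text
t 13.47 [0.5138 0.2056 0.266 ] dy -41.9 dz -24.0 theta 0.728 s 47.3 F [ 0.4308 -0.6923  1.8461] M [-0.1546 -0.3044 -0.0129]
```

View pics/w13.png

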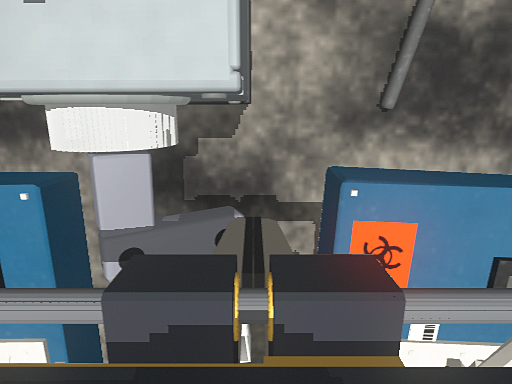

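```bash
cat >> h.py <<'E'
def pin(name):
    for n in ("top","scene"):
        p,d=capture(n);m=camera_model(n);c=cloud(p,d,m["intrinsics"],m["T"])
        cv2.imwrite(f"pics/{name}_{n}.png",p[:,:,::-1]);np.savez(f"{name}_{n}.npz",p=p,d=d)
        c0=np.load(f"{n}0.npz");c0=cloud(c0["p"],c0["d"],m["intrinsics"],m["T"])
        for cc,l in((c0,"start"),(c,"now")):
            r=np.hypot(cc[...,0]-.6205,cc[...,1]-.2655);z=cc[...,2]
            a=z[(r<.0055)&(z>.12)];b=z[(r>.012)&(r<.025)&(z>.12)]
            print(n,l,"pin-top mm %.2f n%d/%d"%((np.median(a)-np.median(b))*1e3,len(a),len(b)), "max %.1f"%((a.max()-np.median(b))*1e3) if len(a) else "")
E
python3 -c "
from h import *
pin('p1')
corner()"
```

```text
top start pin-top mm 3.60 n12/183 max 6.2
top now pin-top mm nan n0/20 
scene start pin-top mm 2.32 n11/189 max 7.4
scene now pin-top mm 9.50 n9/188 max 11.8
t 13.57 [0.5139 0.2055 0.2661] dy -42.0 dz -23.9 theta 0.725 s 47.3 F [ 2.0443 -0.861   1.8264] M [-0.1578 -0.2216 -0.0223]
  return _methods._mean(a, axis=axis, dtype=dtype,
  ret = ret.dtype.type(ret / rcount)
```

Emit:
arm_command:
  moves:
    - {"jaw": -1, "translation": [0.12, 0, -0.07], "angular": [0, 0, 0]}
    - {"jaw": -1, "translation": [0.22, 0, -0.13], "angular": [0, 0, 0]}
    - {"jaw": -1, "translation": [0.22, 0, -0.13], "angular": [0, 0, 0]}

```text
time_s: 13.82
eef_pos: [0.5137, 0.2068, 0.2637]
orientation: [[-0.001, 1.0, 0.01], [-0.0, 0.01, -1.0], [-1.0, -0.001, 0.0]]
contact_force: [0.8, -1.1, 1.3]
finger_gap: 0.0005
```

```bash
python3 -W ignore -c "
from h import *
pin('p2')
corner()"
```

```text
top start pin-top mm 3.60 n12/183 max 6.2
top now pin-top mm nan n0/25 
scene start pin-top mm 2.32 n11/189 max 7.4
scene now pin-top mm 10.69 n8/189 max 11.6
t 13.92 [0.5137 0.2068 0.2639] dy -40.7 dz -26.1 theta 0.779 s 47.3 F [ 0.1851 -0.5636  0.2266] M [-0.1504 -0.0323  0.0115]
```

Emit:
arm_command:
  moves:
    - {"jaw": -1, "translation": [0.12, 0, -0.07], "angular": [0, 0, 0]}
    - {"jaw": -1, "translation": [0.22, 0, -0.13], "angular": [0, 0, 0]}
    - {"jaw": -1, "translation": [0.22, 0, -0.13], "angular": [0, 0, 0]}

```text
time_s: 14.17
eef_pos: [0.5137, 0.2082, 0.2616]
orientation: [[-0.001, 1.0, 0.01], [0.0, 0.01, -1.0], [-1.0, -0.001, -0.0]]
contact_force: [0.3, -0.4, 0.1]
finger_gap: 0.0002
```

```bash
python3 -W ignore -c "
from h import *
p,d,K,T=wrist('w14')
pin('p3')
corner()"
```

```text
top start pin-top mm 3.60 n12/183 max 6.2
top now pin-top mm nan n0/27 
scene start pin-top mm 2.32 n11/189 max 7.4
scene now pin-top mm 10.30 n7/193 max 12.1
t 14.32 [0.5139 0.2082 0.2618] dy -39.3 dz -28.2 theta 0.830 s 47.3 F [-0.7972 -0.0042  0.0851] M [ 0.0226  0.022  -0.0205]
```

View pics/w14.png

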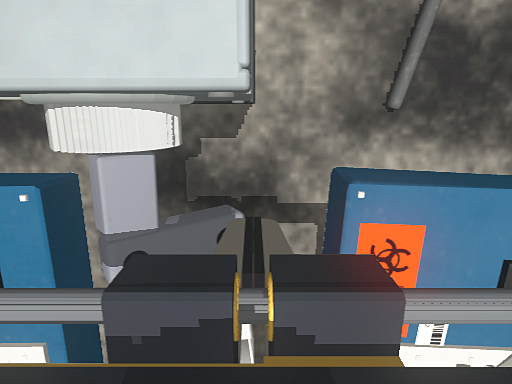

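Emit:
arm_command:
  moves:
    - {"jaw": -1, "translation": [0.12, 0, -0.08], "angular": [0, 0, 0]}
    - {"jaw": -1, "translation": [0.22, 0, -0.15], "angular": [0, 0, 0]}
    - {"jaw": -1, "translation": [0.22, 0, -0.15], "angular": [0, 0, 0]}

```text
time_s: 14.57
eef_pos: [0.5139, 0.2097, 0.2595]
orientation: [[-0.0, 1.0, 0.01], [0.0, 0.01, -1.0], [-1.0, -0.0, -0.0]]
contact_force: [0.2, -1.3, 0.3]
finger_gap: 0.0003
```

```bash
python3 -W ignore -c "
from h import *
pin('p4')
corner()"
```

```text
top start pin-top mm 3.60 n12/183 max 6.2
top now pin-top mm nan n0/31 
scene start pin-top mm 2.32 n11/189 max 7.4
scene now pin-top mm 7.86 n5/192 max 11.2
t 14.67 [0.514  0.2096 0.2597] dy -37.9 dz -30.3 theta 0.882 s 47.5 F [ 0.6768  1.0795 -0.2095] M [ 0.0598  0.0064 -0.046 ]
```

Emit:
arm_command:
  moves:
    - {"jaw": -1, "translation": [0.12, 0, -0.08], "angular": [0, 0, 0]}
    - {"jaw": -1, "translation": [0.22, 0, -0.15], "angular": [0, 0, 0]}
    - {"jaw": -1, "translation": [0.22, 0, -0.15], "angular": [0, 0, 0]}

```text
time_s: 14.92
eef_pos: [0.5139, 0.2111, 0.2573]
orientation: [[-0.0, 1.0, 0.01], [-0.0, 0.01, -1.0], [-1.0, -0.0, 0.0]]
contact_force: [0.1, -0.5, -0.0]
finger_gap: -0.0001
```

```bash
python3 -W ignore -c "
from h import *
pin('p5')
corner()"
```

```text
top start pin-top mm 3.60 n12/183 max 6.2
top now pin-top mm nan n0/37 
scene start pin-top mm 2.32 n11/189 max 7.4
scene now pin-top mm 9.45 n7/179 max 10.1
t 15.02 [0.5139 0.211  0.2575] dy -36.5 dz -32.5 theta 0.935 s 47.9 F [-0.1593  0.2435 -0.5344] M [0.0428 0.0014 0.0077]
```

Emit:
arm_command:
  moves:
    - {"jaw": -1, "translation": [-3, 0, 0], "angular": [0, 0, 0]}
    - {"jaw": -1, "translation": [-7, 0, 0], "angular": [0, 0, 0]}
    - {"jaw": -1, "translation": [-11, 0, 0], "angular": [0, 0, 0]}
    - {"jaw": -1, "translation": [-13, 0, 0], "angular": [0, 0, 0]}
    - {"jaw": -1, "translation": [-13, 0, 0], "angular": [0, 0, 0]}
    - {"jaw": -1, "translation": [-13, 0, 0], "angular": [0, 0, 0]}

```text
time_s: 15.52
eef_pos: [0.5141, 0.211, 0.3889]
orientation: [[0.003, 1.0, 0.01], [0.001, 0.01, -1.0], [-1.0, 0.003, -0.001]]
contact_force: [0.1, 0.5, -0.4]
finger_gap: 0.0006
```

```bash
cat >> h.py <<'E'
def wpin(n):
    p,d,K,T=wrist(n);c=cloud(p,d,K,T);np.save('c_'+n+'.npy',c)
    cx,cy=.6205,.2665
    r=np.hypot(c[...,0]-cx,c[...,1]-cy);z=c[...,2]
    b=np.median(z[(r>.014)&(r<.03)&(z>.12)]);a=z[(r<.005)&(z>.12)]
    print("pin above top: med %.2f p25 %.2f p75 %.2f n%d"%(tuple((np.percentile(a,q)-b)*1e3 for q in(50,25,75))+(len(a),)),"top",b)
E
python3 -W ignore -c "
from h import *
wpin('w15')
corner()
c=np.load('c11.npy');r=np.hypot(c[...,0]-.6205,c[...,1]-.2665);z=c[...,2];b=np.median(z[(r>.014)&(r<.03)&(z>.12)]);a=z[(r<.005)&(z>.12)];print('w11 off ref',np.percentile(a,[25,50,75])-b)
"
```

```text
pin above top: med 8.54 p25 8.13 p75 9.13 n240 top 0.14636504198913056
t 15.57 [0.5137 0.2107 0.3873] dy -36.8 dz 97.3 theta -1.113 s 103.6 F [-0.814   0.1658 -0.6145] M [ 0.0398  0.0267 -0.0102]
w11 off ref [0.0035 0.004  0.0045]
```

View pics/w15.png

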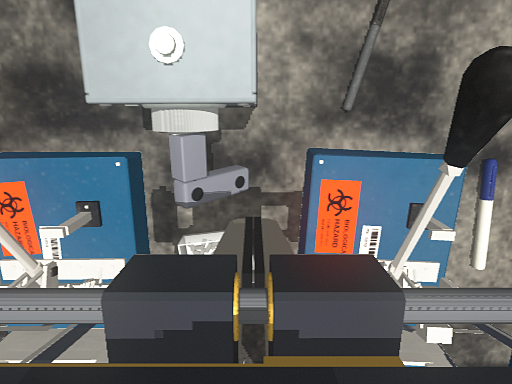

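```bash
python3 -W ignore -c "
from h import *
for i in range(3): wpin('w16%d'%i)
c=np.load('c_w162.npy')
for u,v in [(187,150),(187,165),(187,185),(215,185),(240,178)]: print(u,v,c[v,u])
xs=[(u,v) for u in range(205,245,4) for v in range(174,186,3)]
P=np.array([c[v,u] for u,v in xs]);P=P[P[:,2]>.03]
A=np.c_[P[:,1],P[:,0],np.ones(len(P))];s=np.linalg.lstsq(A,P[:,2],rcond=None)[0];print('arm slope roll rad',np.arctan(s[0]))
"
python3 - <<'E'
import cv2
p=cv2.imread('pics/w162.png');cv2.imwrite('pics/w162z.png',cv2.resize(p[80:220,120:280],None,fx=4.5,fy=4.2,interpolation=cv2.INTER_CUBIC))
E
```

```text
pin above top: med 8.68 p25 8.22 p75 9.13 n238 top 0.14633482323813637
pin above top: med 8.54 p25 8.05 p75 9.06 n250 top 0.14633584640861863
pin above top: med 8.58 p25 8.08 p75 9.10 n250 top 0.1463656714949321
187 150 [0.5475 0.2634 0.1069]
187 165 [0.5357 0.2636 0.1077]
187 185 [0.5189 0.2648 0.1052]
215 185 [0.5146 0.2443 0.0861]
240 178 [0.5167 0.2233 0.0664]
arm slope roll rad 0.761113026228288
```

View pics/w162z.png

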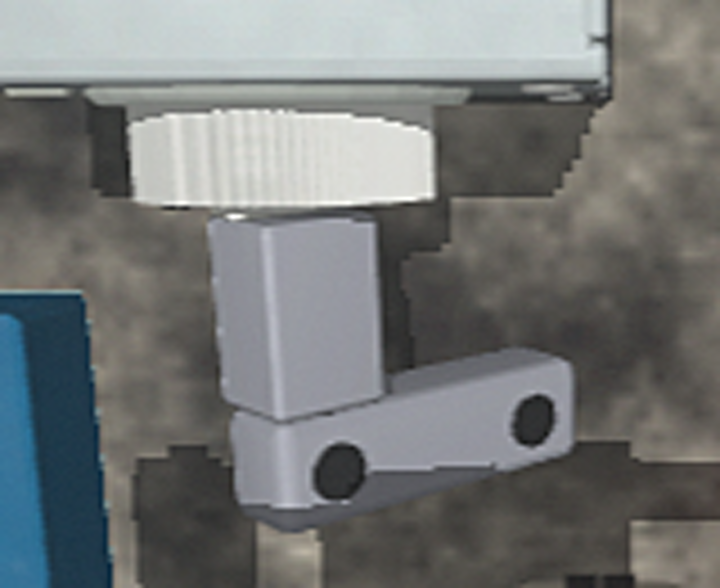

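```bash
python3 -W ignore -c "
from h import *
for i in range(3): pin('p6%d'%i)
a=np.load('w5.npz');c=cloud(a['p'],a['d'],a['K'],a['T']);r=np.hypot(c[...,0]-.6205,c[...,1]-.2665);z=c[...,2];b=np.median(z[(r>.014)&(r<.03)&(z>.12)]);q=z[(r<.005)&(z>.12)];print('w5 off ref',np.percentile(q,[25,50,75])-b)
"
```

```text
top start pin-top mm 3.60 n12/183 max 6.2
top now pin-top mm 8.00 n8/59 max 12.1
scene start pin-top mm 2.32 n11/189 max 7.4
scene now pin-top mm 7.72 n7/189 max 14.1
top start pin-top mm 3.60 n12/183 max 6.2
top now pin-top mm 8.23 n7/56 max 10.2
scene start pin-top mm 2.32 n11/189 max 7.4
scene now pin-top mm 9.28 n6/192 max 11.7
top start pin-top mm 3.60 n12/183 max 6.2
top now pin-top mm 8.50 n7/58 max 12.1
scene start pin-top mm 2.32 n11/189 max 7.4
scene now pin-top mm 8.78 n7/190 max 10.3
w5 off ref [0.0035 0.004  0.0044]
```

```bash
python3 -c "
from h import *
s=telemetry.state();print(s['time_s'],np.array(s['joint_vel']),s['contact_force'])
print(job.hand_in())"
```

```text
16.0167 [-0.0003 -0.0046 -0.0018 -0.0025 -0.0019 -0.0013  0.0006] [-0.2378  0.9096  0.3107]
the job is handed in; nothing more can be done
None
```

I picked the key up by its neck and pushed the blade home; about 10 N against the slot bottom confirmed it was seated. I then let go and pressed the handle arm down with the closed fingers. The resistance rose to about 5 N and fell to zero as the pin reached about 8 mm. I pressed a little past that point, lifted clear and handed in at 16.0 s; no verdict was reported.

**Last checks**
- **Pin:** it stands about 4.6 mm above its off height in both the wrist and top cameras, inside the 3.5 to 6.6 mm window. The scene camera disagreed, giving 5.4 to 7.0 mm, but from only 6 or 7 noisy pixels.
- **Key:** it stays in the switch with its neck right up against the barrel and the gripper clear of it. I did not measure the final blade depth.
- **Angle:** the handle arm rests at about 0.76 rad. That is less than the 0.93 rad I worked out from the finger position while pushing. I put the difference down to the key's droop and rolling play, which that sum ignored, but I did not check it separately.
- **Bystanders:** I saw no contact with any of them, but I did not measure their positions again at the end.

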